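# Take the shield cover off the radio module and park it in its tray

## Task

Open the radio module for probing: lift the loose brass shield cover straight off it and park the cover in the black channel tray, right way up, lying flat on the tray floor between the two walls and wholly on the floor. On the module the heat sinks leave finger room only at the cover's long sides, and in the tray the walls leave room only at its ends, so on the way set the cover down flat on the open bench, let go, and take it again across its ends; then lower it to the tray floor in the grip rather than dropping it. Leave the multimeter, the screwdriver and the parts bin where they are.

Things in the scene. Friction and masses are not known exactly. Their poses are not given: they have to be found in the camera images.
- module: Radio module, fixed. Aluminium base 150 (x) x 100 (y) x 30 mm high; origin: centre of its underside. On its top, in the middle, a thin collar 54 x 34 x 14 mm high round an open circuit, inside the cover. At both ends a black heat sink (x 41 to 71 mm either way, 94 wide, 28 high), level with the cover's top: fingers fit only beside the cover's +y and -y sides, where 28 mm of flat base top is free.
- cover: Loose brass cover, an upside-down pan 64 (x) x 44 (y) x 28 mm high, walls 2.5 mm, open below, about 90 g, copper panel on top. Origin: centre of its lower rim, z up. At the start it rests on the module's base top (rim 30 mm above the bench), its x along the module's x, with 2.5 mm play round the 14 mm high collar.
- tray: Black tray, fixed: a channel 130 mm long (x), open at both ends, floor 5 mm thick, two walls 5 mm thick along the long sides, tops 34 mm above the bench. The lane is 56 mm wide (y). Origin: centre of its underside. The cover fits lengthwise, either way round, with 6 mm spare at each side, too little for fingers; its ends stay free.
- multimeter: Bystander, loose: blue hand-held meter lying on its back, 160 (x) x 78 (y) x 34 mm plus a low dial, 42 mm high in all; origin at the centre of its underside. The bench between it and the screwdriver, x 0.48 to 0.62 m and y -0.09 to 0.09 m, is always free.
- screwdriver: Bystander, loose: green-handled screwdriver lying along its x, about 120 mm long; under 30 mm high.
- parts_bin: Bystander, loose: grey open bin 80 x 60 x 40 mm with small hardware; origin at the centre of its underside.
Not all that is in view belongs to the job. Of the things that look like the screwdriver, the largest one is meant. Of the things that look like the module, the smaller one is meant.

How it is judged:
By the outcome, as a careful person would: the job done as asked, in the order asked, and still so for the second after the job is handed in, with the robot touching nothing.
It also fails if it takes over 53 s, if anything falls off the work surface, if the arm or the gripper's body presses on something with over 40 N, if the wrist force passes 120 N, or if a joint passes its speed limit or range.

## Robot

A 6-joint arm with a two-finger parallel gripper is mounted at the origin on the work surface. World frame = base frame: x ahead of the robot, y to its left, z up, the work surface at z = 0. Lengths are in m, angles in rad, forces in N, time in s.
With the tool pointing down it reaches from about 0.375 to 0.925 m from the base axis. Payload 5.7 kg.
Tool frame: the origin (TCP) lies midway between the tips of the shut fingers; the grasp point (between the pads) lies 19 mm behind it; x points along the fingers, z is the direction in which the jaws open and shut, and the axes are right-handed (so a half turn about x gives the same grasp; the last joint's range is limited). The gripper opens to 88 mm and grips with 3 to 60 N. Pads are 20 mm wide; open, the fingers measure 115 mm over their backs; the gripper's body (75 mm by 178 mm) begins 61 mm behind the grasp point.
Start: joints at [-1.402, 0.359, 1.51, -0, 1.272, -0.115], TCP at [0.168, -0.576, 0.223] pointing down, gripper open.
Joint ranges: [-2.97, 2.97], [-1.01, 2.36], [0.21, 2.38], [-0.96, 4.11], [0.2, 2.71], [-2.98, 2.98]. Speed limits (rad/s): [2.39, 2.39, 3.14, 3.14, 3.14, 3.14].

## Interface

Orientations are given as [roll, pitch, yaw] about the fixed x, y, z axes, in that order (R = Rz(yaw) Ry(pitch) Rx(roll)).
In Python, from station import telemetry, optics, ticket gives the robot as it stands. The module is installed in compiled form; this text tells all that it offers.
- The arm moves only by the tool move_arm, never from a script. Its argument "steps" is a list of rows, each a list of 3 entries, a list of its own where there are three numbers: the turn, a rotation vector about the tool's x, y, z in rad, then the shift along the tool's x, y, z in m, then the opening, from 0 (shut) to 1 (fully open). In form: [[[ax, ay, az], [tx, ty, tz], grip], ...]. A call has 1 to 8 rows; each row shifts and turns the commanded pose from where the row before left it, along the tool's axes as they then stand; what a row does not reach is not made up. A row lasts 1/12 s, in which the tool goes at most 41.7 mm and 7.16 degrees, less where a joint would pass 70% of its speed; a pose out of reach is approached as far as the arm can. A call with a gripper value outside its range is refused whole. The fingers move at their own pace and stop on an object; "force" is the grip in N (left out, the last holds). Time passes only in rows, so rows that do not move let the fingers close. It gives the time, the measured TCP pose, the force and the opening at its end, in the units of the state.
- telemetry.get_obs(): the state, without advancing time (a new reading comes with each control period).
- optics.grab_frame(name): name is "scene" or "top" or "wrist"; returns a dict with "frame" (420x560x3 uint8, red, green, blue), "intrinsics" (3x3 intrinsics, pixels), "R" (3x3) and "t" (3): a world point X has camera coordinates R X + t. Camera axes: x right, y down, z forward; pixel columns grow to the right and rows downward; lengths in m; the calibration is good to about 2 mm. The wrist camera is an equidistant fisheye: a pixel r from the principal point sees the ray r / f radians off the axis. A picture is of the moment at which its call begins. There is no depth.
- ticket.hand_in(): hands the job in, once; it reports no verdict.
The state is a dict: "clock": time; "joint_positions": joint angles; "qd": joint speeds; "tau": joint torques, N m; "position": TCP position; "ee_rot": TCP orientation; "force": force on the tool from outside, world axes, zero at the start; "wrist_torque": the same for the moment, N m; "finger_gap": opening from 0.0 (shut) to 1.0 (fully open).
Only numpy, scipy, OpenCV 4.12 (cv2) and the standard library are available. Lean on these libraries where they do the work, as an engineer would, in place of code of your own. Each camera call takes 0.05 s, during which the arm holds its last target.

## Working session

There is one attempt and no reset: what is moved stays moved. The work goes in short steps, Python scripts to look and compute and a tool call to move; the robot and the scene stay as the last step left them, time stands still between calls to the robot, and variables do not carry over. Pictures are saved under pics/ and viewed, and the job is handed in when it is done.

Besides the shell and the picture viewer there is one more tool, called after "Call:" as name([rows], argument=value, ...), one row to a line, values as JSON. move_arm: Moves the arm, as the interface text tells. Its arguments: {"type":"object","properties":{"steps":{"type":"array"},"force":{"type":"number"}},"required":["steps"]}

```bash
mkdir -p pics; python3 - <<'E'
from station import telemetry, optics
import cv2, pickle
print(telemetry.get_obs())
for n in ["scene","top"]:
    f=optics.grab_frame(n); pickle.dump(f,open(f"{n}0.pkl","wb"))
    print(n,f["intrinsics"],f["R"],f["t"])
    cv2.imwrite(f"pics/{n}0.png",cv2.resize(f["frame"][:,:,::-1],(800,600),interpolation=cv2.INTER_CUBIC))
E
```

```text
{'clock': 0.0, 'joint_positions': array([-1.40211813e+00,  3.59499235e-01,  1.51139168e+00, -1.95229722e-05,
        1.27248583e+00, -1.15108523e-01]), 'qd': array([-0.00063466,  0.00158287,  0.00042627, -0.00066548,  0.00038569,
        0.00052923]), 'tau': array([ 2.94723541e-03, -5.15368903e+01, -2.70729661e+01,  6.76335138e-02,
        3.52977519e-02, -1.82669773e-04]), 'position': array([ 0.16786421, -0.57534692,  0.22182853]), 'ee_rot': array([3.03693749, 1.56901213, 1.74993363]), 'force': array([ 0.36988402,  0.50872452, -0.74302393]), 'wrist_torque': array([ 0.01464146,  0.03488942, -0.00012391]), 'finger_gap': 0.9971872839284418}
scene [[389.56879947   0.         287.76298167]
 [  0.         389.56879947 207.07309084]
 [  0.           0.           1.        ]] [[-0.89599802  0.44387563  0.01272707]
 [ 0.25711763  0.54195349 -0.80011058]
 [-0.36204707 -0.71362514 -0.5997175 ]] [ 0.4869214  -0.05062929  1.3429075 ]
top [[394.46485948   0.         276.23261102]
 [  0.         394.46485948 210.15382509]
 [  0.           0.           1.        ]] [[ 2.82061748e-02 -9.99600798e-01  1.62976584e-03]
 [-9.97037395e-01 -2.82504864e-02 -7.15425897e-02]
 [ 7.15600714e-02  3.93005299e-04 -9.97436214e-01]] [-0.07946592  0.50424971  1.02112393]
```

View pics/scene0.png

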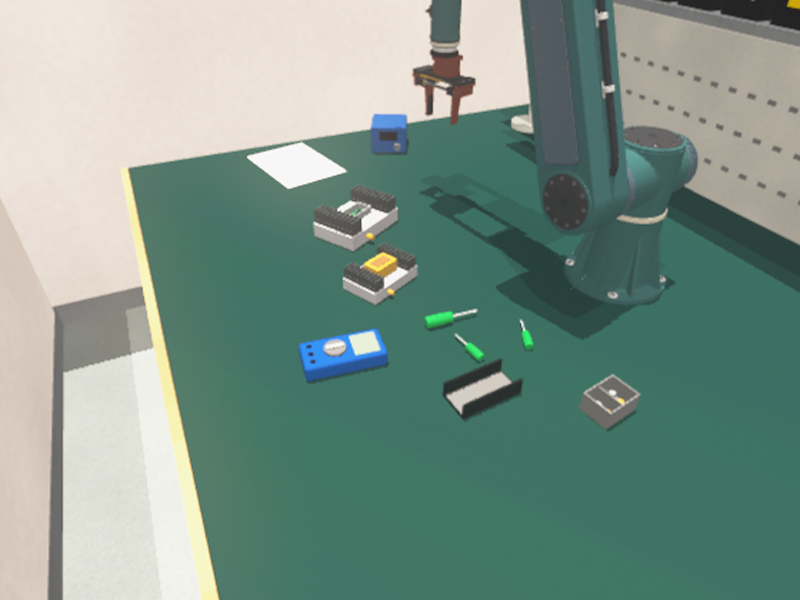

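View pics/top0.png

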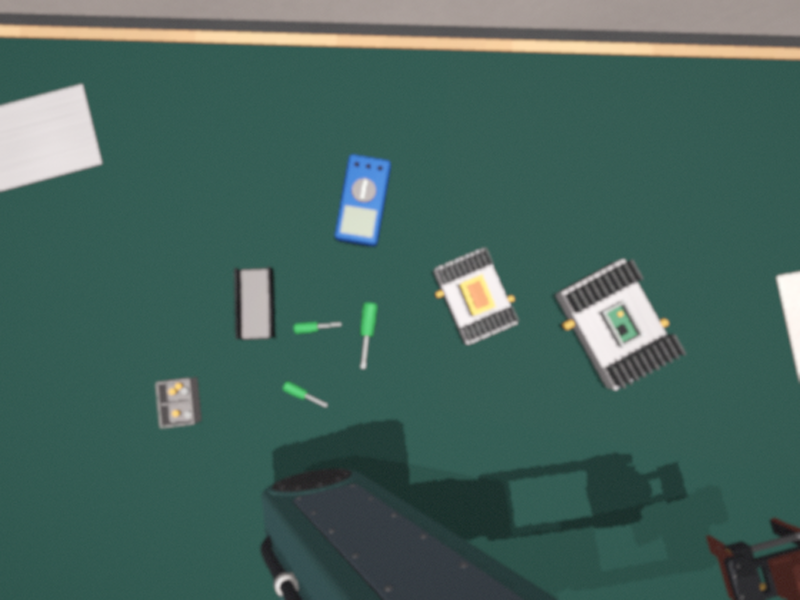

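The top view (800x600) shows the covered module at (475,296), the tray at (255,303), the meter at (363,200), the big screwdriver at (368,335) and the bin at (177,403). I'll enlarge crops of the module and tray next.

```bash
cat > h.py <<'E'
import numpy as np, pickle, cv2
def ray(f,u,v):
    K,R,t=f["intrinsics"],f["R"],f["t"]
    d=R.T@np.linalg.solve(K,[u,v,1.]); return -R.T@t,d
def onz(f,u,v,z):
    c,d=ray(f,u,v); return c+d*(z-c[2])/d[2]
def proj(f,X):
    X=np.atleast_2d(X); p=X@f["R"].T+f["t"]; q=p@f["intrinsics"].T; return q[:,:2]/q[:,2:]
E
python3 - <<'E'
from h import *
f=pickle.load(open("top0.pkl","rb")); I=f["frame"][:,:,::-1]
a=I[165:250,295:380]; b=I[180:245,155:240]
cv2.imwrite("pics/mod.png",cv2.resize(a,None,fx=7,fy=7,interpolation=cv2.INTER_CUBIC)) # u=295+x/7, v=165+y/7
cv2.imwrite("pics/tray.png",cv2.resize(b,None,fx=8,fy=8,interpolation=cv2.INTER_CUBIC))
E
```

```text
(no output)
```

View pics/mod.png

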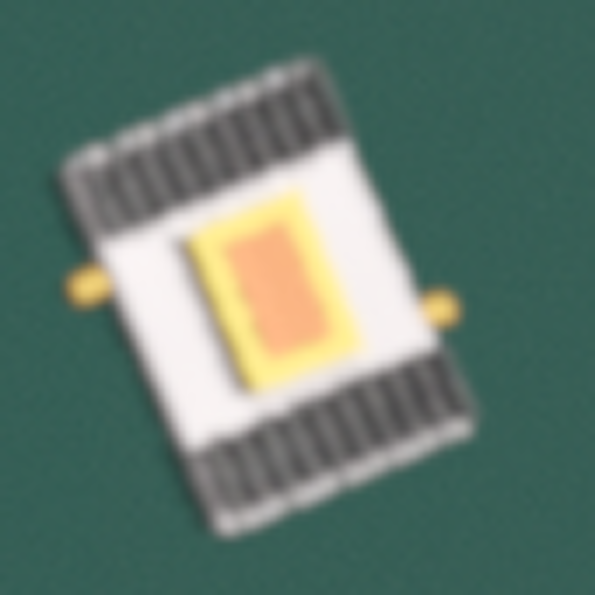

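View pics/tray.png

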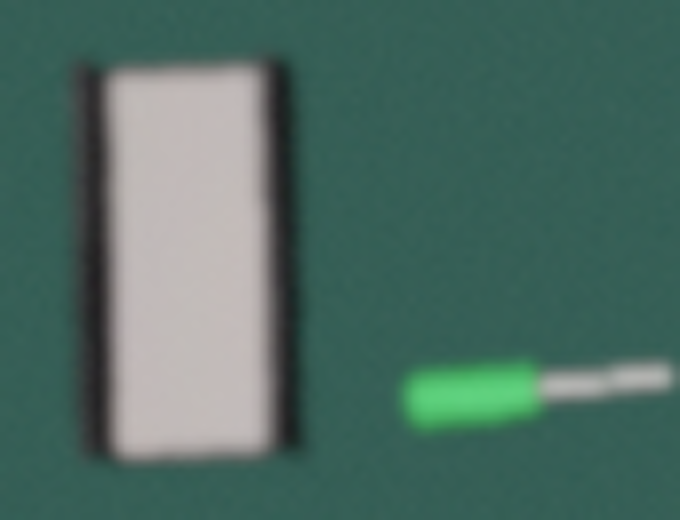

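```bash
python3 - <<'E'
from h import *
from scipy.optimize import least_squares
f=pickle.load(open("top0.pkl","rb")); s=pickle.load(open("scene0.pkl","rb"))
print(-f["R"].T@f["t"])
def corners(p,L,W,z):
    x,y,th=p; c,sn=np.cos(th),np.sin(th)
    return np.array([[x+c*a-sn*b,y+sn*a+c*b,z] for a,b in [(L/2,W/2),(L/2,-W/2),(-L/2,-W/2),(-L/2,W/2)]])
def fit(px,L,W,z,p0):
    r=least_squares(lambda p:(proj(f,corners(p,L,W,z))-px).ravel(),p0); print(r.x,np.degrees(r.x[2]),"rms px",np.sqrt(np.mean(r.fun**2))); return r.x
# cv2.resize pixel centres: u=u0+(x+.5)/k-.5
cv=lambda a,u0,v0,k:(np.array(a,float)+.5)/k-.5+np.array([u0,v0])
cp=cv([(188,240),(302,192),(360,348),(250,390)],295,165,7)
c=fit(cp,.064,.044,.058,[.5,-.1,.3])
hs=cv([(64,160),(318,58),(472,430),(222,535)],295,165,7)
m=fit(hs,.150,.100,.030,[.5,-.1,.3])
# tray wall-top outer corners approx
tp=cv([(76,65),(289,62),(298,450),(86,457)],155,180,8)
t=fit(tp,.130,.066,.034,[.5,.2,0])
t2=fit(tp,.130,.066,.02,[.5,.2,0])
S=s["frame"][:,:,::-1].copy()
def draw(I,F,k,off,p,L,W,z,col):
    q=((proj(F,corners(p,L,W,z))-off+.5)*k-.5).round().astype(int); cv2.polylines(I,[q],True,col,1)
u0,v0,k=230,160,10
A=cv2.resize(S[160:220,230:300],None,fx=k,fy=k,interpolation=cv2.INTER_CUBIC)
draw(A,s,k,[u0,v0],c,.064,.044,.058,(0,0,255)); draw(A,s,k,[u0,v0],m,.15,.1,.03,(255,0,0))
cv2.imwrite("pics/sm.png",A)
B=cv2.resize(S[245:295,305:370],None,fx=k,fy=k,interpolation=cv2.INTER_CUBIC)
draw(B,s,k,[305,245],t,.13,.066,.034,(0,0,255));draw(B,s,k,[305,245],t,.13,.056,.005,(255,0,0))
cv2.imwrite("pics/st.png",B)
I=f["frame"][:,:,::-1]
B=cv2.resize(I[180:245,155:240],None,fx=8,fy=8,interpolation=cv2.INTER_CUBIC)
draw(B,f,8,[155,180],t,.13,.066,.034,(0,0,255));draw(B,f,8,[155,180],t,.13,.056,.005,(255,0,0))
cv2.imwrite("pics/tt.png",B)
E
```

```text
[ 0.43192554 -0.0655902   1.05471083]
[ 0.51729663 -0.21096306  0.39747351] 22.773554570040414 rms px 0.6659988102099753
[ 0.51868803 -0.2127688   0.41513631] 23.785558589356672 rms px 0.30925627925901034
[0.49377518 0.18933491 0.06686846] 3.8312804579897963 rms px 0.6107780441205362
[0.49460631 0.19283065 0.06672728] 3.8231913947402223 rms px 0.5726170207894142
```

View pics/sm.png

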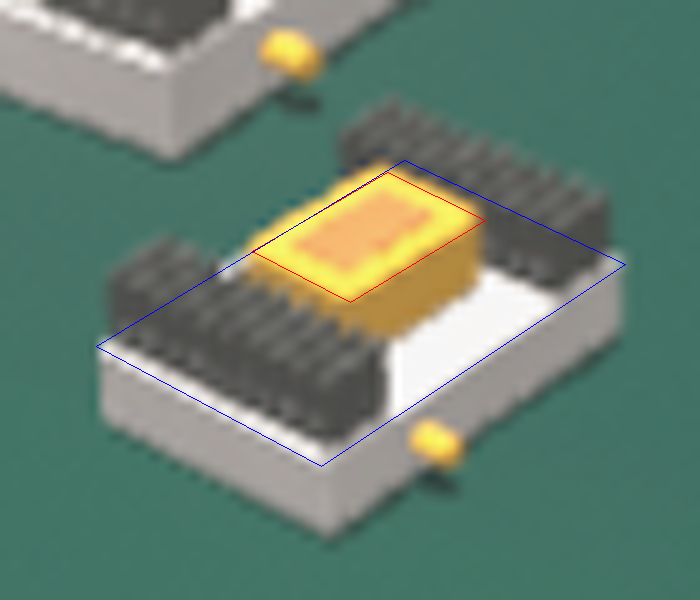

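View pics/st.png

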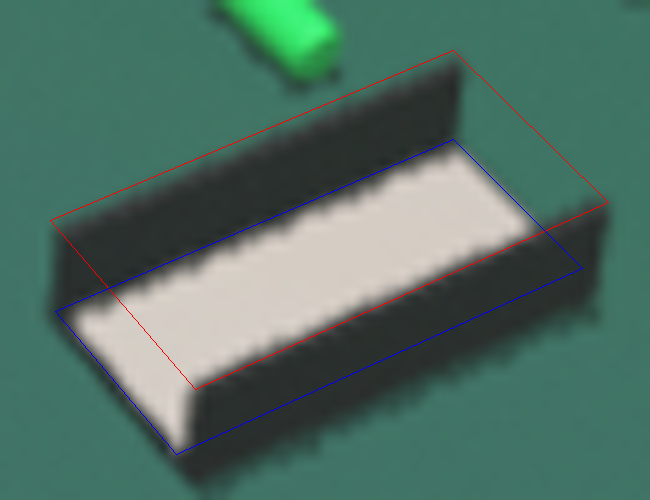

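View pics/tt.png

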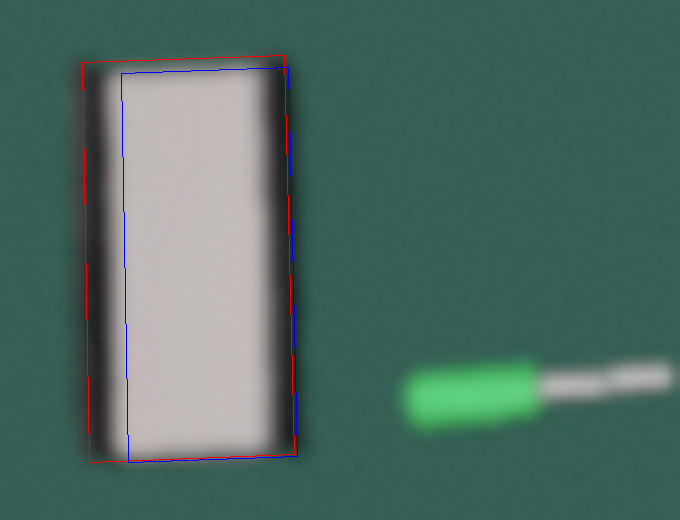

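```bash
cat >> h.py <<'E'
from scipy.spatial.transform import Rotation as Ro
def plan(target,jawyaw):
    """totals: turn about tool x, then shift in turned tool frame, to bring TCP to target pointing down with jaw dir at jawyaw (mod pi)"""
    from station import telemetry
    o=telemetry.get_obs(); R=Ro.from_euler("xyz",o["ee_rot"]).as_matrix()
    p=o["position"]
    best=None
    for k in (-1,0,1,2):
        a=jawyaw+np.pi*k
        z=np.array([np.cos(a),np.sin(a),0]); x=np.array([0,0,-1.]); T=np.column_stack([x,np.cross(z,x),z])
        rv=Ro.from_matrix(R.T@T).as_rotvec()
        sh=T.T@(np.array(target)-p)
        print("k",k,"turn",rv.round(4),"shift in target frame",sh.round(4))
    print("clock",o["clock"],"p",p.round(4),"jaw yaw deg",np.degrees(np.arctan2(R[1,2],R[0,2])).round(2),"x",R[:,0].round(4),"q",o["joint_positions"].round(3),"F",o["force"].round(1),"gap",o["finger_gap"])
E
python3 - <<'E'
from h import *
from station import optics
plan([.5173,-.211,.18],np.radians(23.3+90))
f=optics.grab_frame("wrist"); print(f["intrinsics"],f["R"],f["t"])
cv2.imwrite("pics/w0.png",f["frame"][:,:,::-1])
E
```

```text
k -1 turn [-0.1228 -0.0016 -0.0003] shift in target frame [ 0.0419  0.465  -0.1965]
k 0 turn [ 3.0188e+00 -4.0000e-04  2.5000e-03] shift in target frame [ 0.0419 -0.465   0.1965]
k 1 turn [-0.1228 -0.0016 -0.0003] shift in target frame [ 0.0419  0.465  -0.1965]
k 2 turn [ 3.0188e+00 -4.0000e-04  2.5000e-03] shift in target frame [ 0.0419 -0.465   0.1965]
clock 0.1 p [ 0.1679 -0.5754  0.2219] jaw yaw deg -73.74 x [-3.0e-04  1.6e-03 -1.0e+00] q [-1.402  0.359  1.511  0.     1.273 -0.115] F [ 0.1  0.  -0.4] gap 0.9983579800274381
[[325.1922621    0.         283.2104717 ]
 [  0.         325.1922621  208.35230771]
 [  0.           0.           1.        ]] [[ 0.27933858 -0.96019032 -0.00212185]
 [-0.93165279 -0.27156989  0.24139773]
 [-0.23236399 -0.06545488 -0.97042395]] [-0.59888787 -0.02897225  0.38959095]
```

View pics/w0.png

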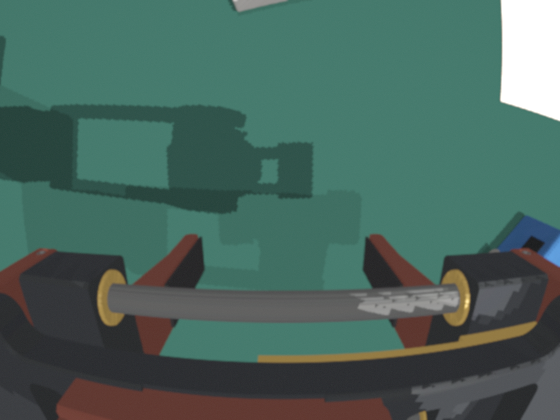

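Call:
move_arm([
  [[-0.122, -0.0016, 0], [0, 0, 0], 1],
  [[0, 0, 0], [0, 0.0355, -0.015], 1],
  [[0, 0, 0], [0, 0.0355, -0.015], 1],
  [[0, 0, 0], [0, 0.0355, -0.015], 1],
  [[0, 0, 0], [0, 0.0355, -0.015], 1],
  [[0, 0, 0], [0, 0.0355, -0.015], 1],
  [[0, 0, 0], [0, 0.0355, -0.015], 1],
  [[0, 0, 0], [0, 0.0355, -0.015], 1],
])

```text
clock: 0.82
position: [0.3557, -0.3797, 0.2223]
ee_rot: [-0.096, 1.57, -1.261]
force: [0.2, -1.3, 0.1]
finger_gap: 1.001
```

Call:
move_arm([
  [[0, 0, 0], [0, 0.0355, -0.015], 1],
  [[0, 0, 0], [0, 0.0355, -0.015], 1],
  [[0, 0, 0], [0.01, 0.0355, -0.015], 1],
  [[0, 0, 0], [0.01, 0.0355, -0.015], 1],
  [[0, 0, 0], [0.01, 0.0355, -0.015], 1],
  [[0, 0, 0], [0.01, 0.0, 0], 1],
  [[0, 0, 0], [0, 0, 0], 1],
])

```text
clock: 1.4
position: [0.4881, -0.2401, 0.1802]
ee_rot: [-2.209, 1.568, 2.913]
force: [0.1, 0.5, -0.2]
finger_gap: 1.001
```

```bash
python3 - <<'E'
from h import *
from station import optics
plan([.5173,-.211,.036],np.radians(23.3+90))
f=optics.grab_frame("wrist"); pickle.dump(f,open("w1.pkl","wb"))
cv2.imwrite("pics/w1.png",f["frame"][:,:,::-1])
E
```

```text
k -1 turn [ 0.0032 -0.0017  0.0022] shift in target frame [ 0.1442  0.0383 -0.0151]
k 0 turn [-3.1384e+00 -3.5000e-03 -2.6000e-03] shift in target frame [ 0.1442 -0.0383  0.0151]
k 1 turn [ 0.0032 -0.0017  0.0022] shift in target frame [ 0.1442  0.0383 -0.0151]
k 2 turn [-3.1384e+00 -3.5000e-03 -2.6000e-03] shift in target frame [ 0.1442 -0.0383  0.0151]
clock 1.4 p [ 0.4881 -0.2401  0.1802] jaw yaw deg -66.52 x [-2.7e-03  6.0e-04 -1.0e+00] q [-5.830e-01  3.240e-01  1.681e+00 -1.000e-03  1.139e+00  5.780e-01] F [ 0.1  0.5 -0.2] gap 1.0009727657793672
```

View pics/w1.png

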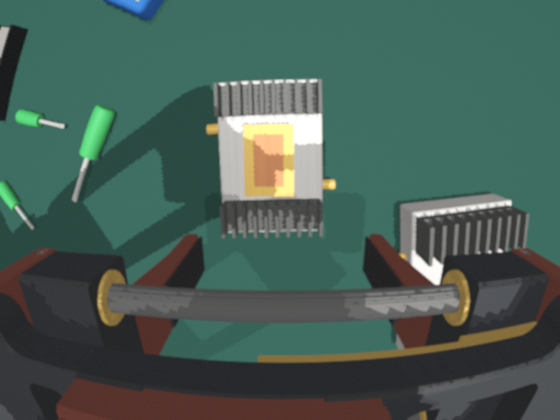

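The wrist view has the cover at (270,160), square to the jaws. I'll enlarge it and fit the cover pose with the fisheye model.

```bash
cat >> h.py <<'E'
def fproj(F,X):
    p=np.atleast_2d(X)@F["R"].T+F["t"]; r=np.hypot(p[:,0],p[:,1]); th=np.arctan2(r,p[:,2]); K=F["intrinsics"]
    return np.column_stack([K[0,2]+K[0,0]*th*p[:,0]/r,K[1,2]+K[1,1]*th*p[:,1]/r])
def corners(p,L,W,z):
    x,y,th=p; c,sn=np.cos(th),np.sin(th)
    return np.array([[x+c*a-sn*b,y+sn*a+c*b,z] for a,b in [(L/2,W/2),(L/2,-W/2),(-L/2,-W/2),(-L/2,W/2)]])
def crop(F,u0,v0,u1,v1,k,name,polys=()):
    A=cv2.resize(F["frame"][v0:v1,u0:u1,::-1],None,fx=k,fy=k,interpolation=cv2.INTER_CUBIC)
    for q in polys:
        cv2.polylines(A,[((q-[u0,v0]+.5)*k-.5).round().astype(int)],True,(0,0,255),1)
    cv2.imwrite(name,A)
E
python3 - <<'E'
from h import *
f=pickle.load(open("w1.pkl","rb"))
crop(f,205,70,345,245,3.4,"pics/w1c.png",[fproj(f,corners([.5173,-.211,np.radians(22.8)],.064,.044,.058)),fproj(f,corners([.5187,-.2128,np.radians(23.8)],.15,.1,.03))])
E
```

```text
(no output)
```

View pics/w1c.png

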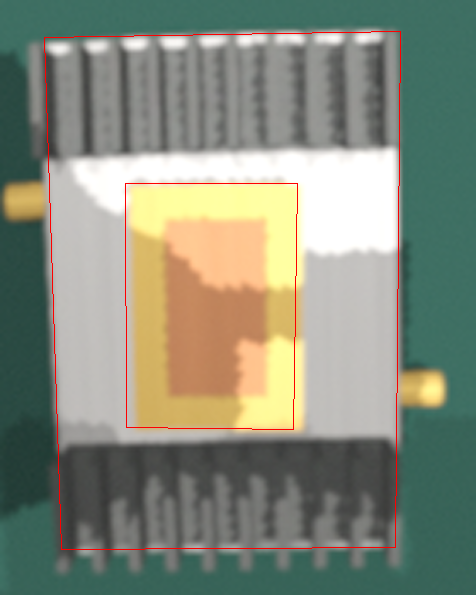

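Call:
move_arm([
  [[0.003, -0.0017, 0.0022], [0.02, 0.0386, -0.0131], 1],
  [[0, 0, 0], [0.03, 0, 0], 1],
  [[0, 0, 0], [0.03, 0, 0], 1],
  [[0, 0, 0], [0.03, 0, 0], 1],
  [[0, 0, 0], [0.015, 0, 0], 1],
  [[0, 0, 0], [0, 0, 0], 1],
])

```text
clock: 1.95
position: [0.5133, -0.2179, 0.0562]
ee_rot: [-2.238, 1.568, 2.876]
force: [0.1, -0.1, 0.2]
finger_gap: 1.001
```

```bash
python3 - <<'E'
from h import *
from station import optics
plan([.5183,-.2127,.036],np.radians(23.5+90))
f=optics.grab_frame("wrist"); pickle.dump(f,open("w2.pkl","wb"))
cv2.imwrite("pics/w2.png",f["frame"][:,:,::-1])
E
```

```text
k -1 turn [-0.0093 -0.0015  0.0019] shift in target frame [ 0.0202  0.0067 -0.0028]
k 0 turn [3.1323e+00 3.0000e-03 2.4000e-03] shift in target frame [ 0.0202 -0.0067  0.0028]
k 1 turn [-0.0093 -0.0015  0.0019] shift in target frame [ 0.0202  0.0067 -0.0028]
k 2 turn [3.1323e+00 3.0000e-03 2.4000e-03] shift in target frame [ 0.0202 -0.0067  0.0028]
clock 1.95 p [ 0.5133 -0.2179  0.0562] jaw yaw deg -67.03 x [-2.4e-03  6.0e-04 -1.0e+00] q [-5.250e-01  5.020e-01  1.766e+00 -1.000e-03  8.750e-01  6.460e-01] F [ 0.1 -0.1  0.2] gap 1.0014385873979768
```

View pics/w2.png

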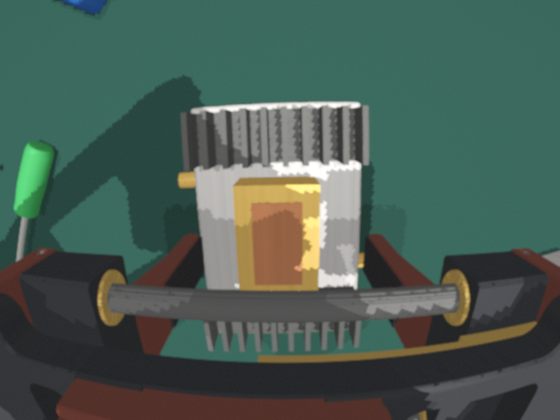

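Call:
move_arm([
  [[-0.009, -0.0015, 0.0019], [0, 0.0067, -0.0028], 1],
  [[0, 0, 0], [0.01, 0, 0], 1],
  [[0, 0, 0], [0.01, 0, 0], 1],
  [[0, 0, 0], [0, 0, 0], 1],
  [[0, 0, 0], [0, 0, 0], 1],
])

```text
clock: 2.42
position: [0.5213, -0.2123, 0.0387]
ee_rot: [0.7, 1.566, -0.458]
force: [0.2, 0.0, 0.2]
finger_gap: 1.001
```

```bash
python3 - <<'E'
from h import *
from station import optics
plan([.5183,-.2127,.036],np.radians(23.5+90))
f=optics.grab_frame("wrist"); pickle.dump(f,open("w3.pkl","wb"))
crop(f,140,130,440,350,2.6,"pics/w3.png",[fproj(f,corners([.5183,-.2127,np.radians(23.3)],.064,.044,.058))])
E
```

```text
k -1 turn [ 0.0018  0.004  -0.0034] shift in target frame [ 0.0027 -0.0029 -0.0009]
k 0 turn [-3.1398  0.0053  0.0063] shift in target frame [0.0027 0.0029 0.0009]
k 1 turn [ 0.0018  0.004  -0.0034] shift in target frame [ 0.0027 -0.0029 -0.0009]
k 2 turn [-3.1398  0.0053  0.0063] shift in target frame [0.0027 0.0029 0.0009]
clock 2.4167 p [ 0.5213 -0.2123  0.0387] jaw yaw deg -66.4 x [ 0.0047 -0.0023 -1.    ] q [-0.51   0.531  1.773  0.     0.833  0.649] F [0.2 0.  0.2] gap 1.0011073314261305
```

View pics/w3.png

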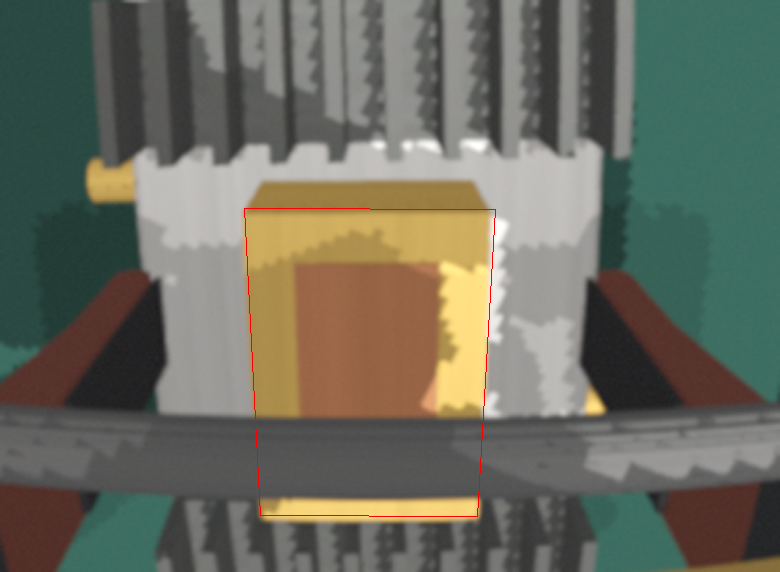

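Call:
move_arm([
  [[0.001, 0.004, -0.0034], [0.002, -0.0029, -0.0009], 1],
  [[0, 0, 0], [0, 0, 0], 1],
  [[0, 0, 0], [0, 0, 0], 1],
  [[0, 0, 0], [0, 0, 0], 1],
])

```text
clock: 2.8
position: [0.5188, -0.213, 0.0371]
ee_rot: [0.689, 1.57, -0.471]
force: [0.1, 0.4, -0.1]
finger_gap: 0.996
```

```bash
python3 - <<'E'
from h import *
plan([.5183,-.2127,.036],np.radians(23.3+90))
E
```

```text
k -1 turn [ 0.0041  0.001  -0.0008] shift in target frame [ 0.0011 -0.0003 -0.0005]
k 0 turn [-3.1375e+00  1.3000e-03  1.5000e-03] shift in target frame [0.0011 0.0003 0.0005]
k 1 turn [ 0.0041  0.001  -0.0008] shift in target frame [ 0.0011 -0.0003 -0.0005]
k 2 turn [-3.1375e+00  1.3000e-03  1.5000e-03] shift in target frame [0.0011 0.0003 0.0005]
clock 2.8 p [ 0.5188 -0.213   0.0371] jaw yaw deg -66.47 x [ 1.1e-03 -6.0e-04 -1.0e+00] q [-0.513  0.533  1.775  0.     0.833  0.647] F [ 0.1  0.4 -0.1] gap 0.9955030075417634
```

Good. Close with a moderate force.

Call:
move_arm([
  [[0.004, 0, 0], [0, 0, 0], 0.4],
  [[0, 0, 0], [0, 0, 0], 0.4],
  [[0, 0, 0], [0, 0, 0], 0.4],
  [[0, 0, 0], [0, 0, 0], 0.4],
  [[0, 0, 0], [0, 0, 0], 0.4],
  [[0, 0, 0], [0, 0, 0], 0.4],
  [[0, 0, 0], [0, 0, 0], 0.4],
  [[0, 0, 0], [0, 0, 0], 0.4],
], force=20)

```text
clock: 3.47
position: [0.5186, -0.2128, 0.0369]
ee_rot: [0.737, 1.57, -0.427]
force: [-0.1, 0.6, 0.1]
finger_gap: 0.499
```

Call:
move_arm([
  [[0, 0, 0], [0, 0, 0], 0.3],
  [[0, 0, 0], [0, 0, 0], 0.3],
  [[0, 0, 0], [-0.006, 0, 0], 0.3],
  [[0, 0, 0], [-0.01, 0, 0], 0.3],
  [[0, 0, 0], [-0.01, 0, 0], 0.3],
  [[0, 0, 0], [-0.02, 0, 0], 0.3],
  [[0, 0, 0], [-0.03, 0, 0], 0.3],
  [[0, 0, 0], [-0.03, 0, 0], 0.3],
], force=20)

```text
clock: 4.13
position: [0.518, -0.2125, 0.1445]
ee_rot: [-2.63, 1.571, 2.489]
force: [0.7, 1.0, -1.7]
finger_gap: 0.5
```

```bash
python3 - <<'E'
from h import *
from station import optics
f=optics.grab_frame("wrist"); cv2.imwrite("pics/w4.png",f["frame"][:,:,::-1])
f=optics.grab_frame("scene"); crop(f,200,40,360,220,3.3,"pics/s4.png")
plan([.55,.0,.12],np.radians(2+90))
E
```

```text
k -1 turn [ 0.372   0.0075 -0.0084] shift in target frame [ 0.0288  0.0354 -0.2136]
k 0 turn [-2.7696  0.0118  0.0105] shift in target frame [ 0.0288 -0.0354  0.2136]
k 1 turn [ 0.372   0.0075 -0.0084] shift in target frame [ 0.0288  0.0354 -0.2136]
k 2 turn [-2.7696  0.0118  0.0105] shift in target frame [ 0.0288 -0.0354  0.2136]
clock 4.2333 p [ 0.5221 -0.2147  0.1488] jaw yaw deg -66.69 x [ 0.0098 -0.0054 -0.9999] q [-0.513  0.38   1.683  0.     1.067  0.651] F [ 0.9 -0.5 -1.6] gap 0.49674991013852104
```

View pics/w4.png

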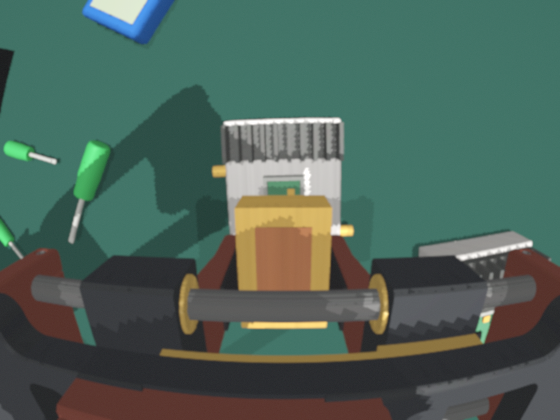

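View pics/s4.png

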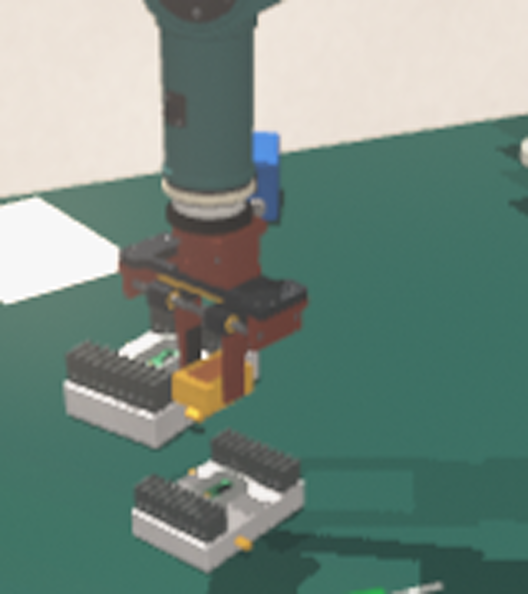

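Call:
move_arm([
  [[0.12, 0, 0], [0, 0, 0], 0.3],
  [[0.12, 0, 0], [0, 0, 0], 0.3],
  [[0.12, 0, 0], [0, 0, 0], 0.3],
  [[0.01, 0, 0], [0, 0.006, -0.025], 0.3],
  [[0, 0, 0], [0, 0.006, -0.034], 0.3],
  [[0, 0, 0], [0, 0.006, -0.035], 0.3],
  [[0, 0, 0], [0, 0.006, -0.035], 0.3],
  [[0, 0, 0], [0, 0.006, -0.035], 0.3],
])

```text
clock: 4.9
position: [0.5419, -0.0463, 0.1429]
ee_rot: [1.021, 1.57, -0.514]
force: [0.4, -0.1, -1.3]
finger_gap: 0.501
```

Call:
move_arm([
  [[0, 0, 0], [0.01, 0.006, -0.03], 0.3],
  [[0, 0, 0], [0.01, 0, -0.018], 0.3],
  [[0, 0, 0], [0.01, 0, 0], 0.3],
  [[0, 0, 0], [0, 0, 0], 0.3],
  [[0, 0, 0], [0, 0, 0], 0.3],
  [[0, 0, 0], [0, 0, 0], 0.3],
])

```text
clock: 5.4
position: [0.5467, -0.0008, 0.1131]
ee_rot: [0.856, 1.569, -0.679]
force: [0.3, -0.1, -0.5]
finger_gap: 0.503
```

```bash
python3 - <<'E'
from h import *
from station import optics
f=optics.grab_frame("wrist"); pickle.dump(f,open("w5.pkl","wb")); cv2.imwrite("pics/w5.png",f["frame"][:,:,::-1])
g=optics.grab_frame("top"); pickle.dump(g,open("top5.pkl","wb"))
plan([.55,.0,.01],np.radians(2+90))
E
```

```text
k -1 turn [ 0.0004  0.0008 -0.0019] shift in target frame [ 0.1034  0.003  -0.0007]
k 0 turn [-3.1412e+00  2.9000e-03  1.3000e-03] shift in target frame [ 0.1034 -0.003   0.0007]
k 1 turn [ 0.0004  0.0008 -0.0019] shift in target frame [ 0.1034  0.003  -0.0007]
k 2 turn [-3.1412e+00  2.9000e-03  1.3000e-03] shift in target frame [ 0.1034 -0.003   0.0007]
clock 5.5 p [ 0.5471 -0.0008  0.1134] jaw yaw deg -87.98 x [ 1.9e-03 -8.0e-04 -1.0e+00] q [-1.270e-01  4.080e-01  1.748e+00 -1.000e-03  9.840e-01  1.408e+00] F [-0.2  0.3 -0.8] gap 0.4984023117070463
```

View pics/w5.png

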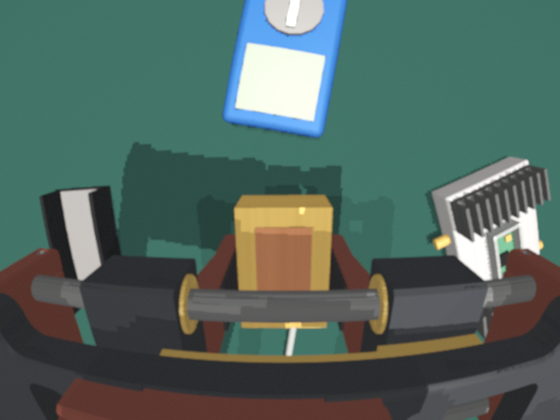

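```bash
python3 - <<'E'
from h import *
f=pickle.load(open("top0.pkl","rb"))
for u,v,z in [(370,303,.012),(363,367,.005),(336,239,.03),(378,244,.03),(360,158,.03)]:
    print(onz(f,u*.7,v*.7,z).round(3))
crop(pickle.load(open("top5.pkl","rb")),150,90,380,270,3.4,"pics/t5.png")
E
```

```text
[ 0.5   -0.02   0.012]
[ 0.382 -0.01   0.005]
[0.615 0.046 0.03 ]
[ 0.608 -0.032  0.03 ]
[0.768 0.007 0.03 ]
```

View pics/t5.png

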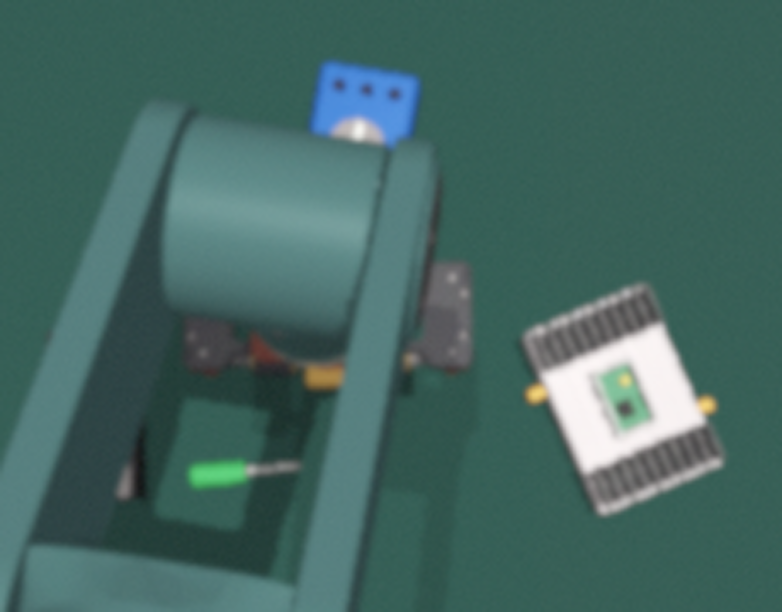

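```bash
cat >> h.py <<'E'
def fonz(F,u,v,z):
    K=F["intrinsics"]; a=(np.array([u,v])-K[:2,2])/K[0,0]; th=np.hypot(*a); d=np.r_[np.sin(th)*a/th,np.cos(th)]
    d=F["R"].T@d; c=-F["R"].T@F["t"]; return c+d*(z-c[2])/d[2]
E
python3 - <<'E'
from h import *
w=pickle.load(open("w1.pkl","rb"));s=pickle.load(open("scene0.pkl","rb"));t=pickle.load(open("top0.pkl","rb"))
print("handle end w1",fonz(w,104,107,.012),"tip",fonz(w,76,200,.005))
print("scene handle end",onz(s,426*.7,321*.7,.012),"tip",onz(s,476*.7,312*.7,.005))
print("module stub top", onz(t,438*.7,293*.7,.015), "mm corner w1 wide", fonz(w,145,18,.03))
print("scene mm near corners", onz(s,386*.7,350*.7,.034),onz(s,376*.7,331*.7,.034))
print("small drivers",onz(t,294*.7,328*.7,.01),onz(t,341*.7,324*.7,.01))
w=pickle.load(open("w5.pkl","rb"))
print("mm w5",fonz(w,226,120,.03),fonz(w,318,134,.03),fonz(w,226,120,.0),fonz(w,318,134,.0),)
E
```

```text
handle end w1 [ 0.49957446 -0.0172321   0.012     ] tip [ 0.37858698 -0.00839864  0.005     ]
scene handle end [ 0.49563919 -0.02592824  0.012     ] tip [ 0.37879572 -0.01385129  0.005     ]
module stub top [ 0.52219161 -0.14510088  0.015     ] mm corner w1 wide [ 0.60456492 -0.03483336  0.03      ]
scene mm near corners [0.61854769 0.04210858 0.034     ] [ 0.61351088 -0.01762817  0.034     ]
small drivers [0.45005177 0.11959425 0.01      ] [0.45990874 0.03287747 0.01      ]
mm w5 [0.61820536 0.04477821 0.03      ] [ 0.60961345 -0.02468393  0.03      ] [0.61896115 0.05007144 0.        ] [ 0.60931739 -0.02789451  0.        ]
```

Call:
move_arm([
  [[0, 0.0008, -0.0019], [0, 0.0025, -0.025], 0.3],
  [[0, 0, 0], [0, 0.0025, -0.03], 0.3],
  [[0, 0, 0], [0, 0.0025, -0.0206], 0.3],
  [[0, 0, 0], [0.025, 0, 0], 0.3],
  [[0, 0, 0], [0.03, 0, 0], 0.3],
  [[0, 0, 0], [0.025, 0, 0], 0.3],
  [[0, 0, 0], [0.008, 0, 0], 0.3],
  [[0, 0, 0], [0, 0, 0], 0.3],
])

```text
clock: 6.17
position: [0.5497, 0.0755, 0.0233]
ee_rot: [-1.646, 1.566, 3.102]
force: [0.6, 0.0, -1.2]
finger_gap: 0.501
```

Call:
move_arm([
  [[0, 0, 0], [0, 0, 0], 0.3],
  [[0, 0, 0], [0, 0, 0], 0.3],
])

```text
clock: 6.33
position: [0.5526, 0.0758, 0.0263]
ee_rot: [1.775, 1.569, 0.24]
force: [-0.7, -0.5, -1.5]
finger_gap: 0.5
```

```bash
python3 - <<'E'
from h import *
from station import optics
f=optics.grab_frame("wrist"); pickle.dump(f,open("w6.pkl","wb")); cv2.imwrite("pics/w6.png",f["frame"][:,:,::-1])
plan([.552,.075,.007],np.radians(2+90))
E
```

```text
k -1 turn [ 0.0013 -0.0003 -0.0019] shift in target frame [ 0.0195 -0.0007  0.0009]
k 0 turn [-3.1403e+00  3.0000e-03 -4.0000e-04] shift in target frame [ 0.0195  0.0007 -0.0009]
k 1 turn [ 0.0013 -0.0003 -0.0019] shift in target frame [ 0.0195 -0.0007  0.0009]
k 2 turn [-3.1403e+00  3.0000e-03 -4.0000e-04] shift in target frame [ 0.0195  0.0007 -0.0009]
clock 6.3833 p [0.5527 0.0759 0.0265] jaw yaw deg -87.92 x [ 1.9e-03  3.0e-04 -1.0e+00] q [0.012 0.546 1.789 0.    0.805 1.547] F [-0.3  0.5 -2.1] gap 0.4967724066533257
```

View pics/w6.png

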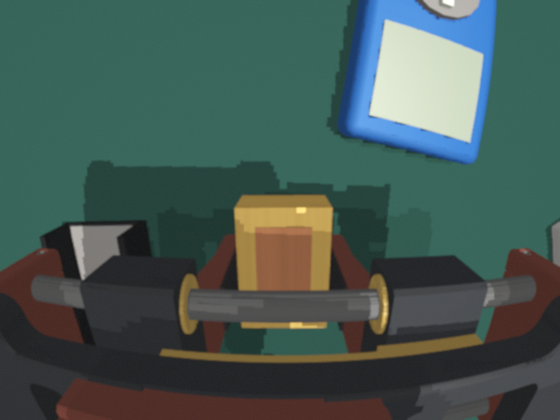

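The cover hangs between tray and meter over clear bench, with the meter corner at (345,130) and the tray at (100,235). Lowering gently now.

Call:
move_arm([
  [[0, 0, -0.0019], [0.007, 0, 0], 0.3],
  [[0, 0, 0], [0.006, 0, 0], 0.3],
  [[0, 0, 0], [0.003, 0, 0], 0.3],
  [[0, 0, 0], [0.0015, 0, 0], 0.3],
  [[0, 0, 0], [0, 0, 0], 0.3],
  [[0, 0, 0], [0, 0, 0], 0.3],
])

```text
clock: 6.88
position: [0.551, 0.0762, 0.0072]
ee_rot: [-1.679, 1.568, 3.07]
force: [0.3, 0.8, -2.0]
finger_gap: 0.501
```

Call:
move_arm([
  [[0, 0, 0], [0.001, 0, 0], 0.3],
  [[0, 0, 0], [0.001, 0, 0], 0.3],
  [[0, 0, 0], [0, 0, 0], 0.3],
])

```text
clock: 7.13
position: [0.5512, 0.0763, 0.0069]
ee_rot: [-1.693, 1.568, 3.056]
force: [-4.6, 0.1, 15.2]
finger_gap: 0.505
```

Call:
move_arm([
  [[0, 0, 0], [-0.001, 0, 0], 0.3],
  [[0, 0, 0], [0, 0, 0], 0.75],
  [[0, 0, 0], [0, 0, 0], 0.75],
  [[0, 0, 0], [0, 0, 0], 0.75],
  [[0, 0, 0], [0, 0, 0], 0.75],
  [[0, 0, 0], [0, 0, 0], 0.75],
])

```text
clock: 7.63
position: [0.5511, 0.0762, 0.0062]
ee_rot: [-1.68, 1.568, 3.069]
force: [-0.3, 0.1, 0.6]
finger_gap: 0.748
```

Call:
move_arm([
  [[0, 0, 0], [-0.01, 0, 0], 0.75],
  [[0, 0, 0], [-0.02, 0, 0], 0.75],
  [[0, 0, 0], [-0.03, 0, 0], 0.75],
  [[0, 0, 0], [-0.03, 0, 0], 1],
  [[0, 0, 0], [0, 0, 0], 1],
  [[0, 0, 0], [0, 0, 0], 1],
  [[0, 0, 0], [0, 0, 0], 1],
])

```text
clock: 8.22
position: [0.5511, 0.0762, 0.0965]
ee_rot: [-1.691, 1.568, 3.058]
force: [0.8, 0.3, -0.5]
finger_gap: 0.987
```

```bash
python3 - <<'E'
from h import *
from station import optics
f=optics.grab_frame("wrist"); pickle.dump(f,open("w7.pkl","wb")); cv2.imwrite("pics/w7.png",f["frame"][:,:,::-1])
plan([.552,.076,.1],np.radians(2))
E
```

```text
k -1 turn [1.5727 0.0032 0.0038] shift in target frame [-0.0042  0.0002 -0.0015]
k 0 turn [-1.5689 -0.0038  0.0032] shift in target frame [-0.0042 -0.0002  0.0015]
k 1 turn [1.5727 0.0032 0.0038] shift in target frame [-0.0042  0.0002 -0.0015]
k 2 turn [-1.5689 -0.0038  0.0032] shift in target frame [-0.0042 -0.0002  0.0015]
clock 8.2667 p [0.5505 0.0762 0.0958] jaw yaw deg -87.89 x [-4.4e-03  2.0e-04 -1.0e+00] q [0.013 0.445 1.739 0.    0.963 1.547] F [0.2 0.1 0.1] gap 0.994630964415009
```

View pics/w7.png

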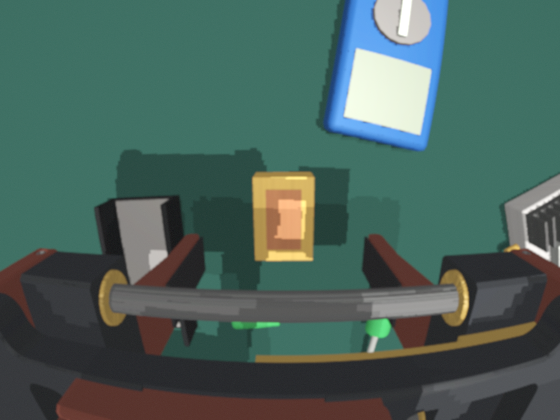

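Call:
move_arm([
  [[-0.12, 0, 0], [0, 0, 0], 1],
  [[-0.12, 0, 0], [0, 0, 0], 1],
  [[-0.12, 0, 0], [0, 0, 0], 1],
  [[-0.12, 0, 0], [0, 0, 0], 1],
  [[-0.12, 0, 0], [0, 0, 0], 1],
  [[-0.12, 0, 0], [0, 0, 0], 1],
  [[-0.12, 0, 0], [0, 0, 0], 1],
])

```text
clock: 8.85
position: [0.55, 0.0762, 0.0947]
ee_rot: [-2.486, 1.564, 3.109]
force: [-1.0, -0.8, 0.9]
finger_gap: 1.002
```

Call:
move_arm([
  [[-0.12, 0, 0], [0, 0, 0], 1],
  [[-0.12, 0, 0], [0, 0, 0], 1],
  [[-0.12, 0, 0], [0, 0, 0], 1],
  [[-0.12, 0, 0], [0, 0, 0], 1],
  [[-0.12, 0, 0], [0, 0, 0], 1],
  [[-0.12, 0, 0], [0, 0, 0], 1],
  [[0, 0, 0], [0, 0, 0], 1],
  [[0, 0, 0], [0, 0, 0], 1],
])

```text
clock: 9.52
position: [0.5504, 0.0762, 0.0952]
ee_rot: [3.076, 1.565, 3.099]
force: [0.6, 0.9, -0.2]
finger_gap: 1.0
```

```bash
python3 - <<'E'
from h import *
from station import optics
f=optics.grab_frame("wrist"); pickle.dump(f,open("w8.pkl","wb")); cv2.imwrite("pics/w8.png",f["frame"][:,:,::-1])
plan([.552,.076,.01],np.radians(2))
crop(f,120,20,440,300,2.4,"pics/w8c.png",[fproj(f,corners([.552,.076,np.radians(2)],.064,.044,.028)),fproj(f,corners([.494,.190,np.radians(3.8)],.13,.056,.005))])
E
```

```text
k -1 turn [ 3.1288e+00 -6.0000e-04  7.8000e-03] shift in target frame [ 0.0854  0.0002 -0.0014]
k 0 turn [-0.0127 -0.005  -0.0004] shift in target frame [ 0.0854 -0.0002  0.0014]
k 1 turn [ 3.1288e+00 -6.0000e-04  7.8000e-03] shift in target frame [ 0.0854  0.0002 -0.0014]
k 2 turn [-0.0127 -0.005  -0.0004] shift in target frame [ 0.0854 -0.0002  0.0014]
clock 9.5667 p [0.5506 0.0762 0.0954] jaw yaw deg 1.27 x [-5.e-03  3.e-04 -1.e+00] q [ 0.013  0.445  1.738  0.     0.963 -0.009] F [ 0.2 -0.6 -0.2] gap 0.9977615619555273
```

View pics/w8c.png

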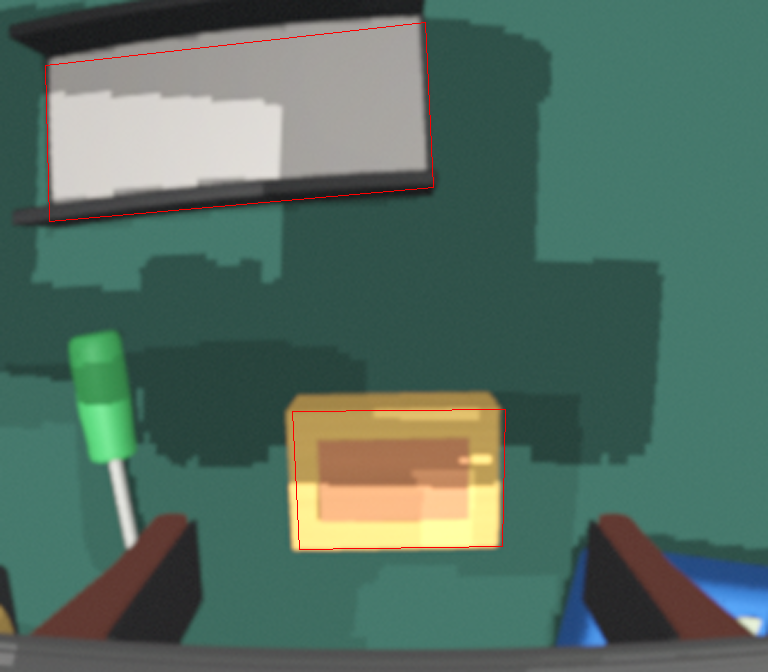

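Call:
move_arm([
  [[-0.0127, -0.005, 0], [0, 0, 0], 1],
  [[0, 0, 0], [0.025, 0, 0.0003], 1],
  [[0, 0, 0], [0.025, 0, 0], 1],
  [[0, 0, 0], [0.02, 0, 0], 1],
  [[0, 0, 0], [0.01, 0, 0], 1],
  [[0, 0, 0], [0, 0, 0], 1],
  [[0, 0, 0], [0, 0, 0], 1],
  [[0, 0, 0], [0, 0, 0], 1],
])

```text
clock: 10.23
position: [0.5527, 0.0763, 0.0173]
ee_rot: [0.084, 1.567, 0.122]
force: [0.5, -0.6, 0.4]
finger_gap: 1.0
```

```bash
python3 - <<'E'
from h import *
from station import optics
f=optics.grab_frame("wrist"); pickle.dump(f,open("w9.pkl","wb"))
plan([.551,.076,.0065],np.radians(2))
crop(f,120,150,440,390,2.4,"pics/w9c.png",[fproj(f,corners([.551,.076,np.radians(2)],.064,.044,.028))])
E
```

```text
k -1 turn [-3.1381e+00  5.0000e-04  6.6000e-03] shift in target frame [0.011  0.0002 0.0019]
k 0 turn [ 0.0035  0.0042 -0.0003] shift in target frame [ 0.011  -0.0002 -0.0019]
k 1 turn [-3.1381e+00  5.0000e-04  6.6000e-03] shift in target frame [0.011  0.0002 0.0019]
k 2 turn [ 0.0035  0.0042 -0.0003] shift in target frame [ 0.011  -0.0002 -0.0019]
clock 10.2833 p [0.5529 0.0763 0.0175] jaw yaw deg 2.2 x [ 4.2e-03  5.0e-04 -1.0e+00] q [ 1.300e-02  5.600e-01  1.795e+00  1.000e-03  7.830e-01 -2.600e-02] F [0.8 0.3 0.5] gap 0.9983443136193855
```

View pics/w9c.png

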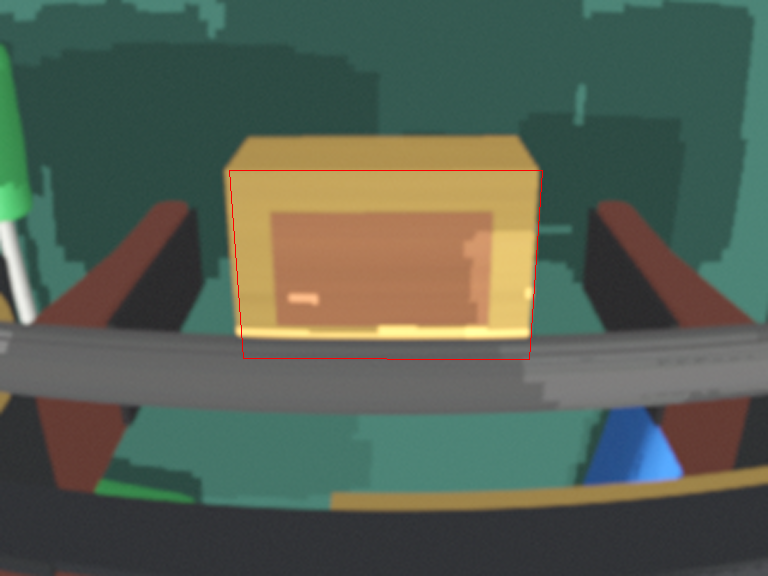

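Call:
move_arm([
  [[0.0035, 0.0042, 0], [0, 0, -0.0022], 1],
  [[0, 0, 0], [0.005, 0, 0], 1],
  [[0, 0, 0], [0.005, 0, 0], 1],
  [[0, 0, 0], [0, 0, 0], 1],
  [[0, 0, 0], [0, 0, 0], 1],
  [[0, 0, 0], [0, 0, 0], 1],
])

```text
clock: 10.78
position: [0.5495, 0.0761, 0.0062]
ee_rot: [3.015, 1.568, 3.05]
force: [0.5, 0.5, -0.6]
finger_gap: 0.998
```

```bash
python3 - <<'E'
from h import *
plan([.5506,.076,.0065],np.radians(2))
E
```

```text
k -1 turn [-3.1413e+00  5.0000e-04 -4.0000e-03] shift in target frame [-0.0003  0.0002 -0.0011]
k 0 turn [ 0.0003 -0.0025 -0.0003] shift in target frame [-0.0003 -0.0002  0.0011]
k 1 turn [-3.1413e+00  5.0000e-04 -4.0000e-03] shift in target frame [-0.0003  0.0002 -0.0011]
k 2 turn [ 0.0003 -0.0025 -0.0003] shift in target frame [-0.0003 -0.0002  0.0011]
clock 10.7833 p [0.5495 0.0761 0.0062] jaw yaw deg 2.02 x [-2.5e-03  2.0e-04 -1.0e+00] q [ 0.013  0.577  1.803  0.     0.764 -0.022] F [ 0.5  0.5 -0.6] gap 0.9981315113563309
```

Call:
move_arm([
  [[0, -0.0025, 0], [0, 0, 0.0008], 0.9],
  [[0, 0, 0], [0, 0, 0], 0.6],
  [[0, 0, 0], [0, 0, 0], 0.6],
  [[0, 0, 0], [0, 0, 0], 0.6],
  [[0, 0, 0], [0, 0, 0], 0.5],
  [[0, 0, 0], [0, 0, 0], 0.5],
  [[0, 0, 0], [0, 0, 0], 0.5],
], force=20)

```text
clock: 11.37
position: [0.5505, 0.0762, 0.0064]
ee_rot: [0.645, 1.57, 0.68]
force: [-0.3, -0.7, 0.7]
finger_gap: 0.732
```

Call:
move_arm([
  [[0, 0, 0], [0, 0, 0], 0.5],
  [[0, 0, 0], [-0.005, 0, 0], 0.5],
  [[0, 0, 0], [-0.02, 0, 0], 0.5],
  [[0, 0, 0], [-0.03, 0, 0], 0.5],
  [[0, 0, 0], [-0.025, 0, 0], 0.5],
  [[0, 0, 0], [0, 0, 0], 0.5],
  [[0, 0, 0], [0, 0, 0], 0.5],
  [[0, 0, 0], [0, 0, 0], 0.5],
])

```text
clock: 12.03
position: [0.5497, 0.0761, 0.0859]
ee_rot: [2.564, 1.57, 2.6]
force: [0.3, -0.1, -2.0]
finger_gap: 0.725
```

```bash
python3 - <<'E'
from h import *
from station import optics
f=optics.grab_frame("wrist"); pickle.dump(f,open("w10.pkl","wb")); cv2.imwrite("pics/w10.png",f["frame"][:,:,::-1])
plan([.4945,.1925,.085],np.radians(3.8))
crop(f,60,0,440,250,2.1,"pics/w10c.png",[fproj(f,corners([.4945,.1925,np.radians(3.8)],.13,.066,.034)),fproj(f,corners([.4945,.1925,np.radians(3.8)],.13,.056,.005))])
E
```

```text
k -1 turn [ 3.1105e+00 -6.0000e-04  2.8000e-03] shift in target frame [ 0.0004 -0.1197  0.0469]
k 0 turn [-0.0311 -0.0018 -0.0004] shift in target frame [ 0.0004  0.1197 -0.0469]
k 1 turn [ 3.1105e+00 -6.0000e-04  2.8000e-03] shift in target frame [ 0.0004 -0.1197  0.0469]
k 2 turn [-0.0311 -0.0018 -0.0004] shift in target frame [ 0.0004  0.1197 -0.0469]
clock 12.0833 p [0.5492 0.0761 0.0854] jaw yaw deg 2.02 x [-1.8e-03  3.0e-04 -1.0e+00] q [ 0.013  0.456  1.752  0.     0.935 -0.022] F [-0.4  0.1 -1.7] gap 0.727392756335118
```

View pics/w10.png

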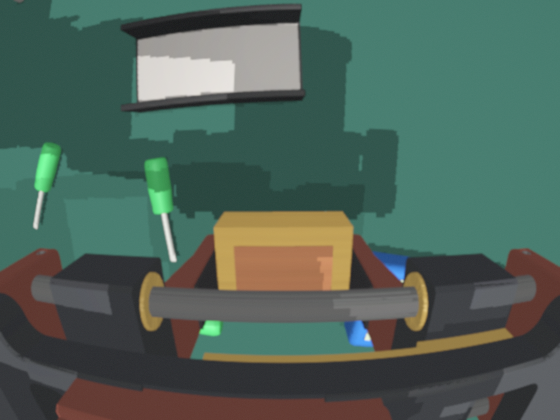

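View pics/w10c.png

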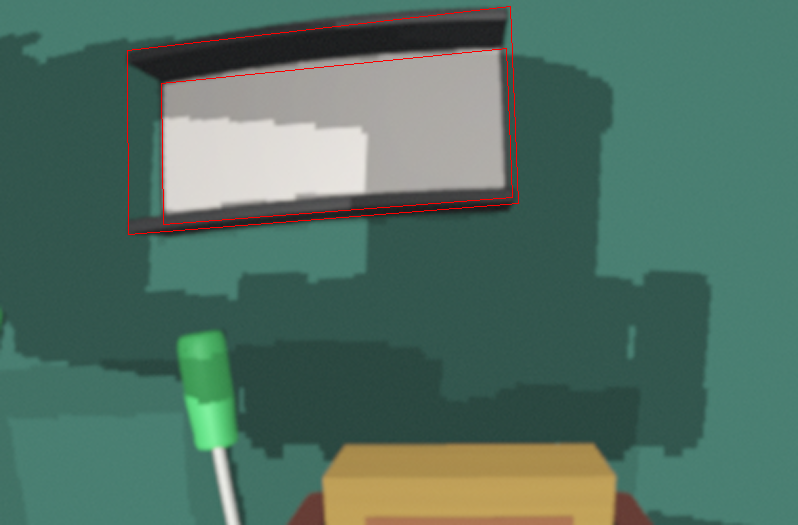

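Call:
move_arm([
  [[-0.0311, -0.0018, 0], [0, 0, 0], 0.5],
  [[0, 0, 0], [0, 0.025, -0.01], 0.5],
  [[0, 0, 0], [0, 0.035, -0.0135], 0.5],
  [[0, 0, 0], [0, 0.035, -0.0134], 0.5],
  [[0, 0, 0], [0, 0.0247, -0.01], 0.5],
  [[0, 0, 0], [0, 0, 0], 0.5],
  [[0, 0, 0], [0, 0, 0], 0.5],
  [[0, 0, 0], [0, 0, 0], 0.5],
])

```text
clock: 12.75
position: [0.4953, 0.1921, 0.0854]
ee_rot: [-0.561, 1.57, -0.494]
force: [0.1, -0.4, 0.2]
finger_gap: 0.73
```

```bash
python3 - <<'E'
from h import *
from station import optics
f=optics.grab_frame("wrist"); pickle.dump(f,open("w11.pkl","wb")); cv2.imwrite("pics/w11.png",f["frame"][:,:,::-1])
plan([.4945,.1925,.05],np.radians(3.8))
P=[.4945,.1925,np.radians(3.8)]
crop(f,120,150,440,390,2.4,"pics/w11c.png",[fproj(f,corners(P,.13,.066,.034)),fproj(f,corners(P,.13,.056,.034)),fproj(f,corners(P,.13,.056,.005))])
E
```

```text
k -1 turn [ 3.1413e+00  5.0000e-04 -2.0000e-03] shift in target frame [ 0.0356 -0.0009  0.0013]
k 0 turn [-0.0003  0.0013  0.0003] shift in target frame [ 0.0356  0.0009 -0.0013]
k 1 turn [ 3.1413e+00  5.0000e-04 -2.0000e-03] shift in target frame [ 0.0356 -0.0009  0.0013]
k 2 turn [-0.0003  0.0013  0.0003] shift in target frame [ 0.0356  0.0009 -0.0013]
clock 12.8 p [0.4958 0.1917 0.0856] jaw yaw deg 3.78 x [ 1.3e-03 -2.0e-04 -1.0e+00] q [ 2.390e-01  4.290e-01  1.805e+00 -1.000e-03  9.060e-01  1.740e-01] F [-0.8  0.2 -0.4] gap 0.7264142559354428
```

View pics/w11c.png

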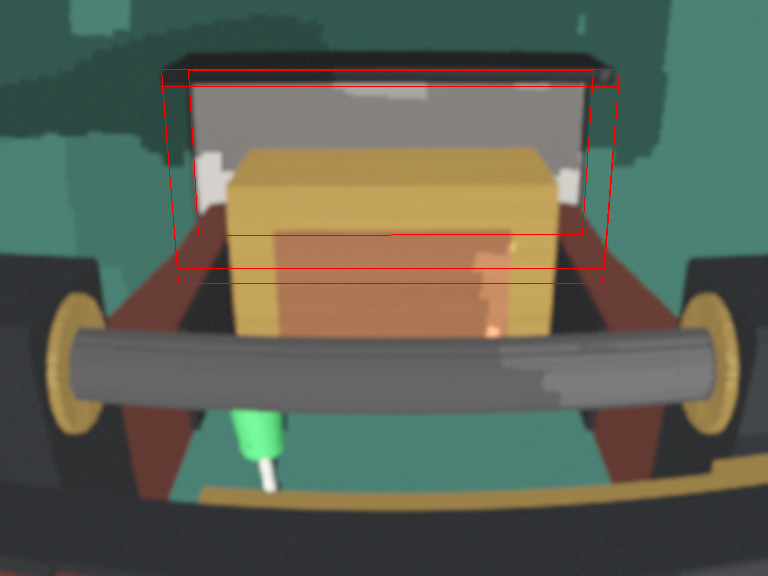

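```bash
python3 - <<'E'
from h import *
from station import telemetry
f=pickle.load(open("w11.pkl","rb"))
print("cam",-f["R"].T@f["t"])
for dy in (-.002,0,.002):
    q=fproj(f,corners([.4958,.1917+dy,np.radians(3.8)],.064,.044,.0856-.0064+.028)); print(dy,((q-[120,150]+.5)*2.4-.5).round(0).tolist())
plan([.494,.1925,.0114],np.radians(3.8))
E
```

```text
cam [0.49049135 0.2575887  0.247228  ]
-0.002 [[562.0, 197.0], [546.0, 393.0], [244.0, 393.0], [228.0, 197.0]]
0 [[564.0, 187.0], [547.0, 385.0], [244.0, 385.0], [228.0, 187.0]]
0.002 [[565.0, 177.0], [549.0, 377.0], [244.0, 377.0], [228.0, 177.0]]
k -1 turn [ 3.1413e+00  5.0000e-04 -2.0000e-03] shift in target frame [ 0.0742 -0.001   0.0018]
k 0 turn [-0.0003  0.0013  0.0003] shift in target frame [ 0.0742  0.001  -0.0018]
k 1 turn [ 3.1413e+00  5.0000e-04 -2.0000e-03] shift in target frame [ 0.0742 -0.001   0.0018]
k 2 turn [-0.0003  0.0013  0.0003] shift in target frame [ 0.0742  0.001  -0.0018]
clock 12.8 p [0.4958 0.1917 0.0856] jaw yaw deg 3.78 x [ 1.3e-03 -2.0e-04 -1.0e+00] q [ 2.390e-01  4.290e-01  1.805e+00 -1.000e-03  9.060e-01  1.740e-01] F [-0.8  0.2 -0.4] gap 0.7264142559354428
```

Call:
move_arm([
  [[0, 0.001, 0], [0, 0.0005, -0.0015], 0.5],
  [[0, 0, 0], [0.02, 0, 0], 0.5],
  [[0, 0, 0], [0.015, 0, 0], 0.5],
  [[0, 0, 0], [0.004, 0, 0], 0.5],
  [[0, 0, 0], [0, 0, 0], 0.5],
  [[0, 0, 0], [0, 0, 0], 0.5],
  [[0, 0, 0], [0, 0, 0], 0.5],
])

```text
clock: 13.38
position: [0.495, 0.1928, 0.048]
ee_rot: [0.206, 1.568, 0.271]
force: [-0.3, 0.3, -2.0]
finger_gap: 0.728
```

```bash
python3 - <<'E'
from h import *
from station import optics
f=optics.grab_frame("wrist"); pickle.dump(f,open("w12.pkl","wb"))
plan([.494,.1922,.0114],np.radians(3.8))
P=[.494,.1925,np.radians(3.8)]
crop(f,120,150,440,390,2.4,"pics/w12c.png",[fproj(f,corners(P,.13,.066,.034)),fproj(f,corners(P,.13,.056,.034))])
s=optics.grab_frame("scene"); crop(s,270,200,400,310,5,"pics/s12.png")
E
```

```text
k -1 turn [ 3.1411e+00 -9.0000e-04 -4.1000e-03] shift in target frame [0.0367 0.0006 0.0011]
k 0 turn [-0.0005  0.0026 -0.0005] shift in target frame [ 0.0367 -0.0006 -0.0011]
k 1 turn [ 3.1411e+00 -9.0000e-04 -4.1000e-03] shift in target frame [0.0367 0.0006 0.0011]
k 2 turn [-0.0005  0.0026 -0.0005] shift in target frame [ 0.0367 -0.0006 -0.0011]
clock 13.4333 p [0.495  0.1929 0.0481] jaw yaw deg 3.77 x [ 2.6e-03  7.0e-04 -1.0e+00] q [0.241 0.485 1.836 0.    0.818 0.175] F [ 0.3  0.3 -1.5] gap 0.7268508423510243
```

View pics/w12c.png

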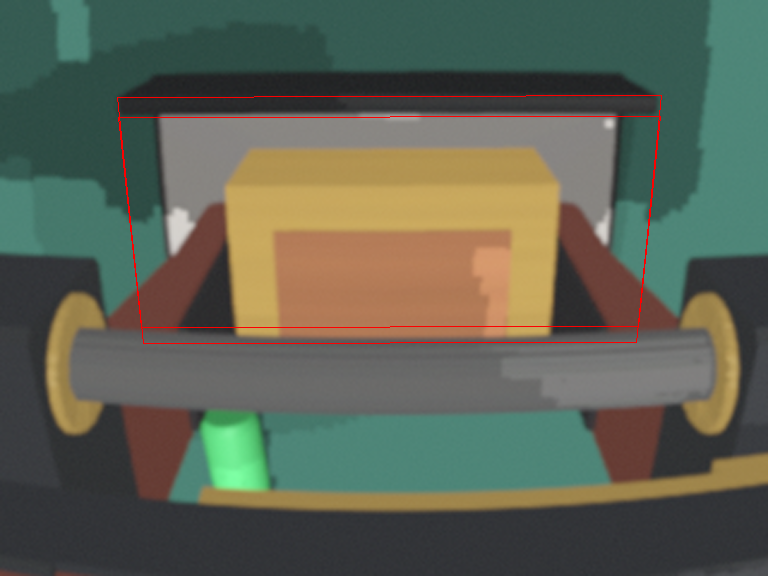

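View pics/s12.png

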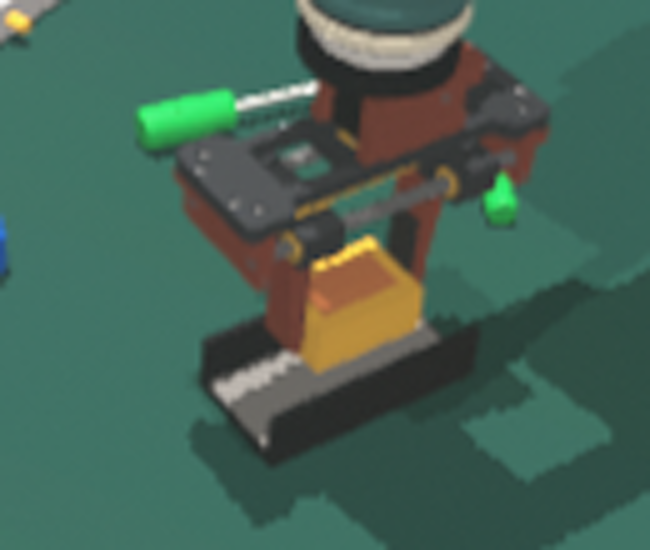

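Call:
move_arm([
  [[0, 0.0026, 0], [0.005, -0.0005, -0.001], 0.5],
  [[0, 0, 0], [0.01, 0, 0], 0.5],
  [[0, 0, 0], [0.01, 0, 0], 0.5],
  [[0, 0, 0], [0.006, 0, 0], 0.5],
  [[0, 0, 0], [0.003, 0, 0], 0.5],
  [[0, 0, 0], [0, 0, 0], 0.5],
  [[0, 0, 0], [0, 0, 0], 0.5],
  [[0, 0, 0], [0, 0, 0], 0.5],
])

```text
clock: 14.15
position: [0.4933, 0.1924, 0.0133]
ee_rot: [2.903, 1.569, 2.969]
force: [0.9, 0.8, -0.6]
finger_gap: 0.726
```

Call:
move_arm([
  [[0, 0, 0], [0.001, 0, 0], 0.5],
  [[0, 0, 0], [0.001, 0, 0], 0.5],
  [[0, 0, 0], [0, 0, 0], 0.5],
  [[0, 0, 0], [0, 0, 0], 0.5],
])

```text
clock: 14.48
position: [0.4933, 0.1924, 0.0114]
ee_rot: [2.873, 1.57, 2.94]
force: [0.0, 0.3, -1.2]
finger_gap: 0.727
```

Call:
move_arm([
  [[0, 0, 0], [0.0005, 0, 0], 0.5],
  [[0, 0, 0], [0, 0, 0], 0.5],
  [[0, 0, 0], [0.0005, 0, 0], 0.5],
  [[0, 0, 0], [0, 0, 0], 0.5],
  [[0, 0, 0], [0, 0, 0], 0.5],
])

```text
clock: 14.9
position: [0.4933, 0.1924, 0.0114]
ee_rot: [2.724, 1.57, 2.79]
force: [-2.5, -0.7, 10.8]
finger_gap: 0.728
```

Call:
move_arm([
  [[0, 0, 0], [-0.0005, 0, 0], 0.5],
  [[0, 0, 0], [0, 0, 0], 0.95],
  [[0, 0, 0], [0, 0, 0], 0.95],
  [[0, 0, 0], [0, 0, 0], 0.95],
  [[0, 0, 0], [0, 0, 0], 0.95],
  [[0, 0, 0], [0, 0, 0], 0.95],
])

```text
clock: 15.4
position: [0.4932, 0.1924, 0.0107]
ee_rot: [2.975, 1.569, 3.042]
force: [-0.4, -0.2, -0.2]
finger_gap: 0.951
```

```bash
python3 - <<'E'
from h import *
from station import optics
f=optics.grab_frame("wrist"); crop(f,120,150,440,390,2.4,"pics/w13c.png")
plan([.494,.1922,.1],np.radians(3.8))
E
```

```text
k -1 turn [ 3.1416e+00 -4.0000e-04  2.5000e-03] shift in target frame [-0.0893  0.0002 -0.0008]
k 0 turn [-0.     -0.0016 -0.0003] shift in target frame [-0.0893 -0.0002  0.0008]
k 1 turn [ 3.1416e+00 -4.0000e-04  2.5000e-03] shift in target frame [-0.0893  0.0002 -0.0008]
k 2 turn [-0.     -0.0016 -0.0003] shift in target frame [-0.0893 -0.0002  0.0008]
clock 15.45 p [0.4932 0.1923 0.0107] jaw yaw deg 3.8 x [-1.6e-03  2.0e-04 -1.0e+00] q [2.410e-01 5.460e-01 1.859e+00 1.000e-03 7.380e-01 1.740e-01] F [-0.2 -0.2  0.3] gap 0.9496706989884935
```

View pics/w13c.png

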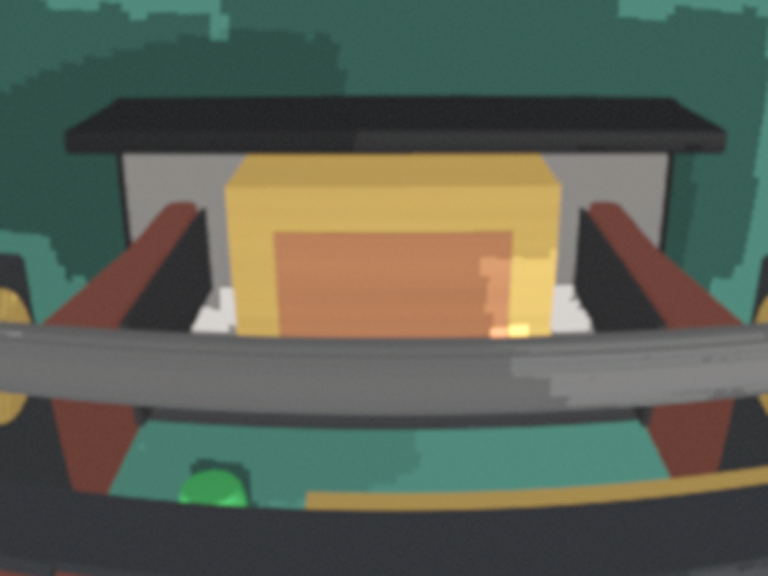

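The cover is square between the walls and both fingers are clear of it, with gaps at about x=215 and x=575. Retreating straight up.

Call:
move_arm([
  [[0, 0, 0], [-0.01, 0, 0], 0.95],
  [[0, 0, 0], [-0.02, 0, 0], 0.95],
  [[0, 0, 0], [-0.03, 0, 0], 0.95],
  [[0, 0, 0], [-0.04, 0, 0], 0.95],
  [[0, 0, 0], [-0.04, 0, 0], 0.95],
  [[0, 0, 0], [-0.02, 0, 0], 0.95],
  [[0, 0, 0], [0, 0, 0], 0.95],
  [[0, 0, 0], [0, 0, 0], 0.95],
])

```text
clock: 16.12
position: [0.4944, 0.1926, 0.1727]
ee_rot: [0.387, 1.568, 0.453]
force: [-1.1, -0.0, -0.6]
finger_gap: 0.953
```

Call:
move_arm([
  [[0, 0, 0], [0, -0.03, 0], 0.95],
  [[0, 0, 0], [0, -0.03, 0], 0.95],
  [[0, 0, 0], [0, 0, 0], 0.95],
  [[0, 0, 0], [0, 0, 0], 0.95],
])

```text
clock: 16.45
position: [0.4961, 0.1314, 0.1693]
ee_rot: [3.084, 1.566, -3.135]
force: [-0.2, -0.2, -1.0]
finger_gap: 0.949
```

```bash
python3 - <<'E'
from h import *
from station import optics,telemetry
f=optics.grab_frame("wrist")
P=[.4938,.1927,np.radians(3.8)]
crop(f,120,0,440,250,2.4,"pics/w14c.png",[fproj(f,corners(P,.064,.044,.033)),fproj(f,corners(P,.13,.056,.034))])
s=optics.grab_frame("scene"); crop(s,190,130,460,320,2.9,"pics/s14.png")
t=optics.grab_frame("top"); cv2.imwrite("pics/t14.png",t["frame"][:,:,::-1])
o=telemetry.get_obs(); print(o["clock"],o["position"])
E
```

```text
16.6 [0.49669529 0.13303282 0.16994349]
```

View pics/w14c.png

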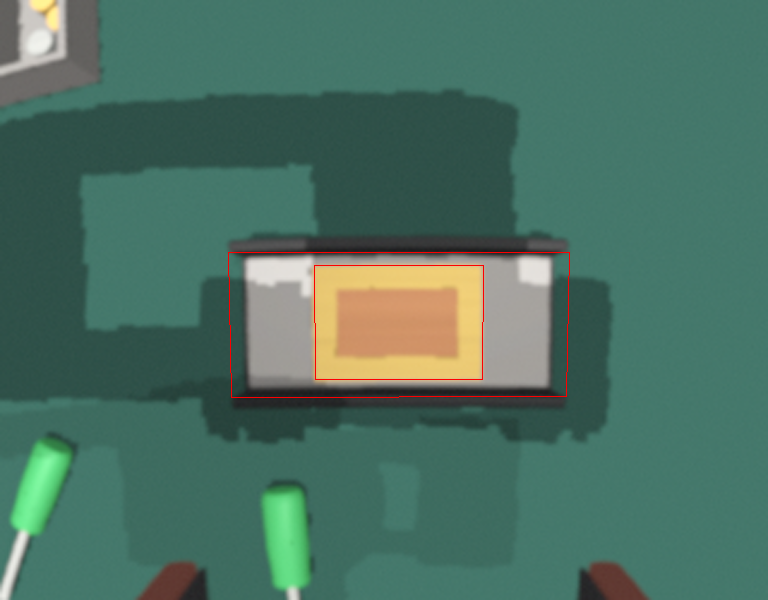

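View pics/s14.png

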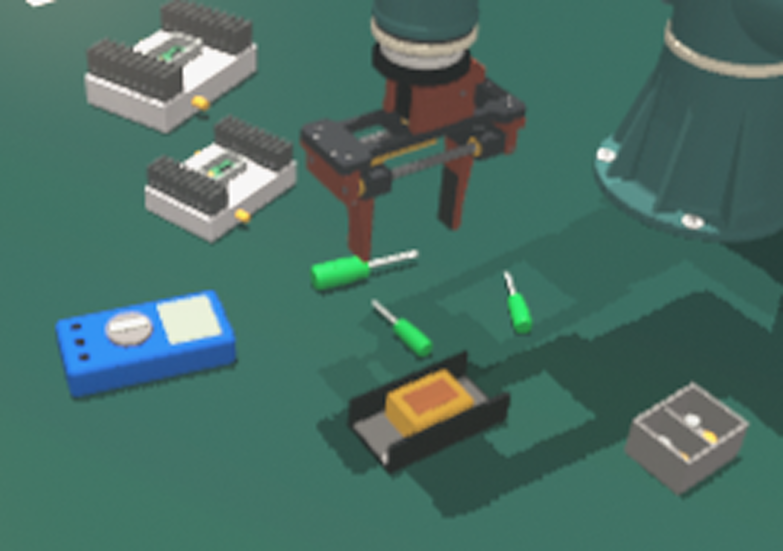

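View pics/t14.png

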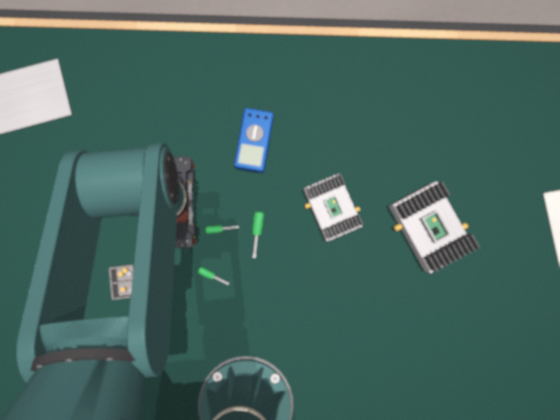

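The cover lies flat in the lane, and its top outline matches the rectangle predicted for 33 mm height. The meter, screwdriver and bin are in their starting places, and the gripper is clear.

```bash
python3 -c "
from station import ticket; print(ticket.hand_in())"
```

```text
the job is handed in; nothing more can be done
None
```

The brass cover is now in the black tray: right way up, flat on the floor and centred between the walls. The job is handed in, at about 16.6 s on the robot's clock.

- **What I did:** I gripped the cover by its long sides and lifted it straight off the module. I set it down flat on the bench at about (0.551, 0.076) and let go. I then took it again across its ends and lowered it in the grip to the tray floor, reading about 11 N at contact. After that I let go and backed away upward.
- **Last checks:** In the wrist camera, the cover's top outline matches the one predicted for it lying on the tray floor (top at 33 mm) to about a millimetre. The scene view shows it level, with both ends well inside the floor. The meter, screwdriver and bin look unmoved in the pictures. The gripper was about 0.17 m up and touching nothing.
- **One disagreement:** The bench strip described as always free was not quite free. Three cameras put the screwdriver's handle end at about x 0.50, y -0.02, and the meter's near edge at x 0.61 to 0.62. I therefore set the cover down beside that spot, at y 0.076, instead of in the middle.

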